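# Seal the sample cell of a gas pycnometer

### The job

The foam specimen is already in the cell of the gas density tester. Swing the hinged lid down until it is fully home on the cell, then push the lock ring round clockwise by its lever until the lever points at the locked mark (the double line on the deck), neither short of it nor past it. Leave the bottle, the beaker and the spare specimen where they are.

Things in the scene. Friction and masses are not known exactly. Their poses are not given: they have to be found in the camera images.
- tester: Gas density tester (pycnometer), fixed to the bench: grey box 320 mm deep (its x), 300 mm wide (its y), with a pale flat deck on top at 120 mm. Origin: centre of its underside. Its x axis points from its front to its back, y to its left, z up. The cell with the lock ring stands on the deck 20 mm behind the deck's centre. Display flush in the deck at the front left; two gas fittings up to 33 mm high at the back.
- cell_axis (a point): Point on the vertical axis of the cell and lock ring, 28 mm above the deck.
- lock_ring (a joint): Angle of the lock ring (rad), growing clockwise seen from above. 0: lever points at the open mark; 1.222 (70 degrees): lever points at the locked mark. It can be turned on beyond the locked mark, to a hard stop at 1.55, and back to -0.10. It turns stiffly (0.3 N m, about 3 to 4 N at the lever), stays where it is left, and can be turned whether the lid is open or shut.
- lever_mid (a point): Middle of the free part of the ring's single lever, 94 mm from the cell axis and 28 mm above the deck; moves with the ring. The ring is dark steel, 124 mm across, from 10 to 40 mm above the deck. The lever is a straight aluminium bar, radial to the ring, 12 mm wide, 16 mm tall (20 to 36 mm above the deck), free from 64 to 114 mm from the cell axis, with a black line along its top; nothing is below it but the deck.
- locked_mark (a point): Centre of the locked mark: two parallel black lines 28 mm long, 10 mm between centres, flat on the deck, pointing at the cell, 131 mm from the cell axis, straight in front of it (on the tester's -x side).
- open_mark (a point): The open mark: one black dot of 12 mm on the deck, 130 mm from the cell axis, 70 degrees anticlockwise (seen from above) from the locked mark, towards the tester's right.
- lid (a joint): Opening angle of the lid (rad): 0 fully home on the cell (hard stop), grows as it swings up to the left; at most 1.7. Stiff hinge (0.38 N m): the lid stays at any angle and must be pushed all the way.
- lid_pivot (a point): Middle of the lid's hinge pin, 86 mm to the left (+y of the tester) of the cell axis, 48 mm above the deck. The pin lies along the tester's x axis. The aluminium hinge bracket (64 mm along x, 34 mm along y) reaches 58 mm above the deck.
- lid_arm_top (a point): Point on the upper (outer) face of the lid's arm, 125 mm from the hinge pin along the arm, on its middle line; moves with the lid. The arm is an aluminium bar 24 mm wide and 11 mm thick, its outer face 8 mm above the pin's middle when shut; it runs from the pin over the middle of the lid to 154 mm from the pin, the last 6 mm turned up by another 5 mm. The round steel lid (86 mm across) hangs under it, centred 86 mm from the pin, with a flat nut 4 mm high above it.
- reagent_mid (a point): Bystander: brown glass reagent bottle, 60 mm across, 150 mm high; this point is its centre half-way up.
- beaker_mid (a point): Bystander: glass beaker, 68 mm across, 90 mm high; this point is its centre half-way up.
- spare_mid (a point): Bystander: spare white foam specimen, a block of 50 by 40 by 25 mm lying on the deck at the back right; this point is its centre.

How it is judged:
On the way, in this order (a step that is already met when the one before it is completed fails the run):
1. the lid is fully home on the cell, before the ring is at its locked mark (value of joint lid below 0.03 rad and value of joint lock_ring below 0.9 rad), for 0.1 s.
2. the lock ring's lever points at the locked mark with the lid home (value of joint lid below 0.03 rad and value of joint lock_ring between 1.132 and 1.312 rad), for 0.2 s.
At the end, for the whole second after the job is handed in: The lid is home (within 0.03 rad of shut), the ring's lever is within 0.09 rad (5 degrees) of the locked mark, and the bottle, beaker and spare specimen are within 15 mm of where they were (all of step 2 and distance of each of reagent_mid, beaker_mid, spare_mid from where it was at the start of the episode below 0.015 m); the robot touches nothing.
It fails at once if the bottle, the beaker or the spare specimen is shoved by more than 25 mm or tipped (distance of any of reagent_mid, beaker_mid, spare_mid from where it was at the start of the episode above 0.025 m or angle between any of reagent_mid, beaker_mid's own z axis and vertical above 0.4 rad).
It also fails if it takes over 53 s, if anything falls off the work surface, if the arm or the gripper's body presses on something with over 40 N, if the wrist force passes 120 N, or if a joint passes its speed limit or range.

### The arm

A 6-joint arm with a two-finger parallel gripper is mounted at the origin on the work surface. World frame = base frame: x ahead of the robot, y to its left, z up, the work surface at z = 0. Lengths are in m, angles in rad, forces in N, time in s.
With the tool pointing down it reaches from about 0.275 to 0.825 m from the base axis. Payload 4.9 kg.
Tool frame: the origin (TCP) lies at the very end of the fingers, on their centre line; the grasp point (between the pads) lies 19 mm behind it; z points along the fingers, y is the line along which they close (so a half turn about z gives the same grasp; the last joint's range is limited). The gripper opens to 85 mm and grips with 20 to 120 N. Pads are 22 mm wide; open, the fingers measure 114 mm over their backs; the gripper's body (76 mm by 85 mm) begins 54 mm behind the grasp point. The pads swing forward as they close: fully open they stand 13 mm farther back than shut.
Start: joints at [1.007, 0.326, -0.193, 1.052, 0, 1.437], TCP at [0.229, 0.5, 0.231] pointing down, gripper open.
Joint ranges: [-2.65, 2.65], [-0.97, 1.79], [-1.3, 1.35], [-1.93, 2.1], [-1.47, 1.37], [-3.14, 3.14]. Speed limits (rad/s): [2.57, 2.57, 3.14, 3.14, 3.14, 3.14].

### API

Orientations are given as a unit quaternion [x, y, z, w].
In Python, from cell import arm, imaging gives the robot as it stands.
- The arm moves only by the tool move_arm, never from a script. Its argument "steps" is a list that holds one entry, the list of rows, each a list of 7 numbers: the shift along the tool's x, y, z in units of 0.06 m (1.0 is 0.06 m), then the turn, a rotation vector about the tool's x, y, z in units of 0.1 rad (1.0 is 0.1 rad), then the opening, from 0 (shut) to 1 (fully open). In form: [[[dx, dy, dz, wx, wy, wz, grip], ...]]. A call has 1 to 8 rows; each row shifts and turns the commanded pose from where the row before left it, along the tool's axes as they then stand; what a row does not reach is not made up. A row lasts 1/8 s, in which the tool goes at most 62.5 mm and 10.7 degrees, less where a joint would pass 70% of its speed; a pose out of reach is approached as far as the arm can. A call with a number of a shift or a turn outside -1 to 1 is refused whole. A call with a gripper value outside its range is refused whole. The fingers move at their own pace and stop on an object; "newtons" is the grip in N (left out, the last holds). Time passes only in rows, so rows that do not move let the fingers close. It gives the time, the measured TCP pose, the force, the opening and the grip force at its end, in the units of the state.
- arm.sense(): the state, without advancing time (a new reading comes with each control period).
- imaging.snapshot(name): name is "scene" or "side" or "wrist"; returns a dict with "color" (384x512x3 uint8, red, green, blue), "fx", "fy", "cx", "cy" (pixels), "dist_coeffs" ([k1, k2, p1, p2, k3] as OpenCV has them; the pictures are not rectified), "world_to_cam" (4x4, takes a point from world to camera coordinates). Camera axes: x right, y down, z forward; pixel columns grow to the right and rows downward; lengths in m; the calibration is good to about 2 mm. A picture is of the moment at which its call begins. There is no depth.
- arm.job_done(): hands the job in; it is judged then, once.
The state is a dict: "time_s": time; "joint_pos": joint angles; "joint_velocities": joint speeds; "joint_torque": joint torques, N m; "tool_pos": TCP position; "ee_rot": TCP orientation; "wrist_force": force on the tool from outside, world axes, zero at the start; "moment": the same for the moment, N m; "opening": finger opening in m; "finger_force": force on a finger pad.
Only numpy, scipy, OpenCV 4.12 (cv2) and the standard library are available. Lean on these libraries where they do the work, as an engineer would, in place of code of your own. Each camera call takes 0.05 s, during which the arm holds its last target. There are 200 camera calls.

## Working session

There is one attempt and no reset: what is moved stays moved. The work goes in short steps, Python scripts to look and compute and a tool call to move; the robot and the scene stay as the last step left them, time stands still between calls to the robot, and variables do not carry over. Pictures are saved under pics/ and viewed, at most 10 in all, crops included, and the job is handed in when it is done.

Besides the shell and the picture viewer there is one more tool, called after "Emit:" in YAML: its name, and indented under it one key for each argument. move_arm: Moves the arm, as the interface text tells. Its arguments: {"type":"object","properties":{"steps":{"type":"array"},"newtons":{"type":"number"}},"required":["steps"]}

```bash
mkdir -p pics; ls; python3 - <<'E'
from cell import arm, imaging
import cv2,pickle
s=arm.sense();print(s['time_s'],s['tool_pos'],s['ee_rot'])
d={}
for n in("scene","side"):
    d[n]=imaging.snapshot(n);im=cv2.cvtColor(d[n]["color"],cv2.COLOR_RGB2BGR)
    cv2.imwrite(f"pics/{n}0.png",cv2.resize(im,(800,600),interpolation=cv2.INTER_CUBIC))
pickle.dump(d,open('d0.pkl','wb'))
E
```

```text
pics
0.0 [0.22884719 0.49948372 0.23049996] [ 2.13255305e-01  9.76996125e-01 -8.10306767e-04 -3.00083957e-04]
```

View pics/scene0.png

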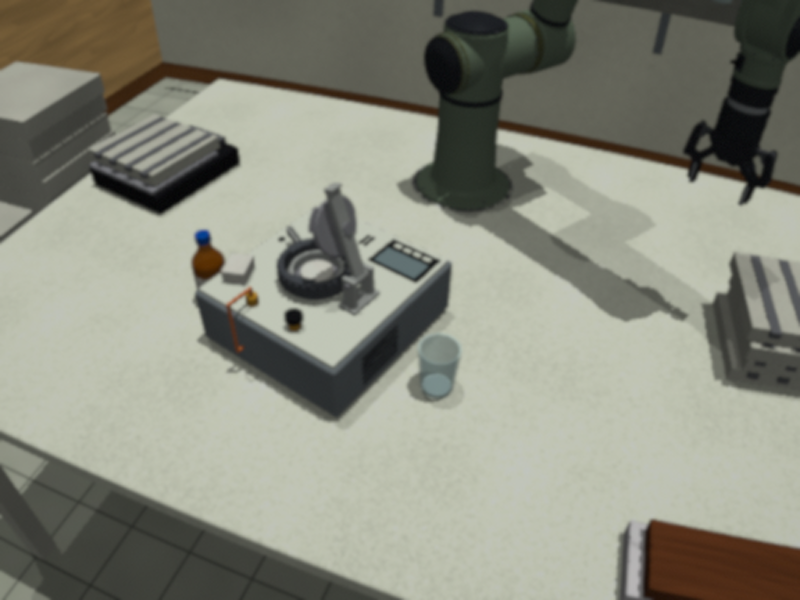

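View pics/side0.png

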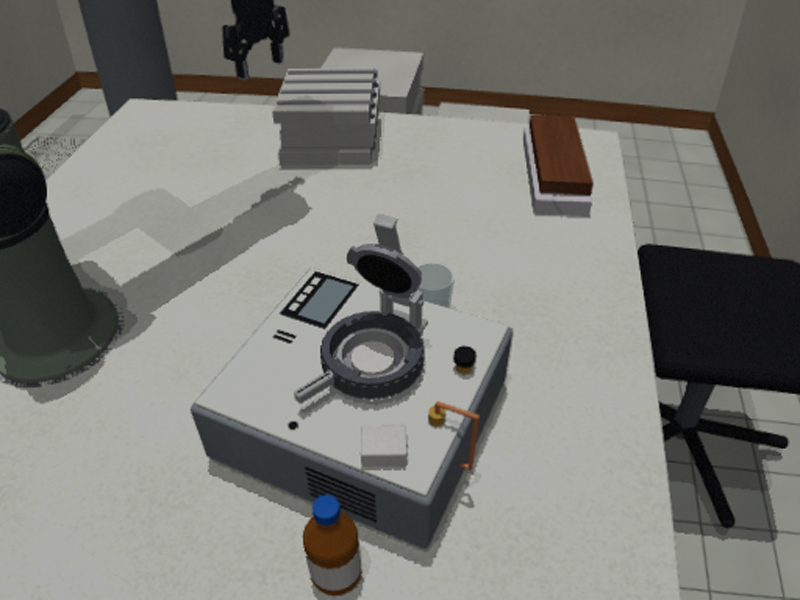

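The side view is sharp. It shows the deck corners at about (193,408), (432,497) and (512,330), the open dot at (293,426), the locked mark at (284,336), the lever tip at about (298,397), and the lid open with its arm end at (386,220). The scene view is blurry. Next I'll crop in closer.

```bash
python3 - <<'E'
import pickle,cv2
d=pickle.load(open('d0.pkl','rb'))
im=cv2.cvtColor(d['side']["color"],cv2.COLOR_RGB2BGR)[130:330,115:340]
cv2.imwrite("pics/crop.png",cv2.resize(im,None,fx=3,fy=3,interpolation=cv2.INTER_CUBIC))
E
```

```text
(no output)
```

View pics/crop.png

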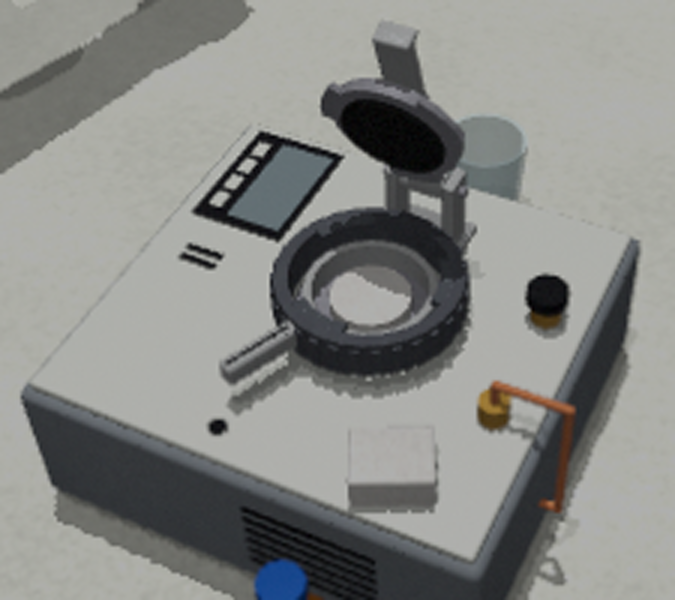

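```bash
cat > h.py <<'E'
import numpy as np,cv2
from scipy.optimize import least_squares
def proj(P,c):
    W=np.array(c['world_to_cam']);K=np.array([[c['fx'],0,c['cx']],[0,c['fy'],c['cy']],[0,0,1]])
    return cv2.projectPoints(np.atleast_2d(P).astype(float),cv2.Rodrigues(W[:3,:3])[0],W[:3,3],K,np.array(c['dist_coeffs']))[0][:,0]
def T(p,P):
    c,s=np.cos(p[2]),np.sin(p[2]);P=np.atleast_2d(P).astype(float)
    return np.c_[p[0]+c*P[:,0]-s*P[:,1],p[1]+s*P[:,0]+c*P[:,1],P[:,2]]
def lever(q,r,z):  # tester frame; q cw from open mark
    a=np.pi+np.radians(70)-q
    return [.02+r*np.cos(a),r*np.sin(a),.12+z]
def lid(t,r,o): # o=offset outward from pin; shut arm points -y
    return [.02,.086-r*np.cos(t)+o*np.sin(t),.168+r*np.sin(t)+o*np.cos(t)]
E
python3 - <<'E'
from h import *;import pickle
c=pickle.load(open('d0.pkl','rb'))['side']
px=lambda a:np.array(a,float)/3+[115,130]
M=px([[218,427],[202,256],[25,387],[478,560],[637,240],[250,127]])
P=[lever(0,.13,0),lever(np.radians(70),.131,0),[-.16,-.15,.12],[.16,-.15,.12],[.16,.15,.12],[-.16,.15,.12]]
w=np.array([3,3,1,1,1,1])[:,None]
best=min((least_squares(lambda p:((proj(T(p,P),c)-M)*w).ravel(),[.5,-.1,y0]) for y0 in np.arange(-3,3,.7)),key=lambda r:r.cost)
p=best.x;print('pose',p.round(4),'res',best.fun.reshape(-1,2).round(1).tolist())
q=least_squares(lambda v:(proj(T(p,lever(v[0],.114,.036)),c)-px([222,366])).ravel(),[.3]);print('ring',q.x,q.fun)
t=least_squares(lambda v:(proj(T(p,lid(v[0],.154,.008)),c)-px([397,36])).ravel(),[1.2]);print('lid',t.x,t.fun)
print('cell',T(p,[.02,0,.148]),'pivot',T(p,[.02,.086,.168]),'arm125',T(p,lid(t.x[0],.125,.008)),'end',T(p,lid(t.x[0],.154,.008)),'lever',T(p,lever(q.x[0],.094,.028)),'locked',T(p,lever(1.222,.094,.028)))
for n,m,z in(('bottle',[326,503],.15),('beaker',[438,275],.09)):
    r=least_squares(lambda v:(proj([v[0],v[1],z],c)-np.array(m)*.64).ravel(),[.5,-.2]);print(n,r.x)
np.save('p.npy',p)
E
```

```text
pose [ 0.5418 -0.0848 -0.2554] res [[0.5, -0.2], [-0.6, -0.4], [-4.3, -0.3], [1.5, 4.8], [3.0, -3.7], [-0.4, -4.7]]
ring [0.08316126] [ 0.26593082 -0.25939555]
lid [1.22481852] [-1.19826554 -0.64806254]
cell [[ 0.56120058 -0.0898684   0.148     ]] pivot [[ 0.58292585 -0.00665775  0.168     ]] arm125 [[ 0.57411862 -0.04039061  0.28830597]] end [[ 0.57163426 -0.04990602  0.31558756]] lever [[ 0.50153925 -0.1625081   0.148     ]] locked [[ 0.4702558  -0.06609765  0.148     ]]
bottle [ 0.55661811 -0.30742214]
beaker [0.61462581 0.13726621]
```

The tester sits at about (0.542, -0.085) with yaw -0.255 rad. The ring is at about 0.08 and the lid at about 1.22. I'll turn the tool to line up with the tester, then move to the left of the lid arm with the fingers shut.

Emit:
move_arm:
  steps:
    - [[0,0,-0.58,0,0,-0.87,0],[0,0,-0.58,0,0,-0.87,0],[-0.71,-0.62,0,0,0,0,0],[-0.71,-0.62,0,0,0,0,0],[-0.71,-0.62,0,0,0,0,0],[-0.71,-0.62,0,0,0,0,0],[-0.71,-0.62,0,0,0,0,0],[-0.71,-0.62,0,0,0,0,0]]

```text
time_s: 1.1
tool_pos: [0.4205, 0.2177, 0.3007]
ee_rot: [0.128, 0.992, -0.0, -0.0]
wrist_force: [1.0, 0.9, 1.4]
opening: -0.0002
finger_force: 0.0
```

```bash
cat > st.py <<'E'
from cell import arm
from h import *
from scipy.spatial.transform import Rotation as R
s=arm.sense();p=np.load('p.npy');d=np.array(s['tool_pos'])-[p[0],p[1],0]
c,n=np.cos(p[2]),np.sin(p[2])
m=R.from_quat(s['ee_rot']).as_matrix()
print(s['time_s'],'tester',np.round([c*d[0]+n*d[1],-n*d[0]+c*d[1],d[2]],4),'yerr',round(np.arctan2(m[1,1],m[0,1])-p[2]-np.pi/2,3),'tilt',m[:2,2].round(3),'F',np.round(s['wrist_force'],1),'open',s['opening'])
E
python3 st.py
```

```text
1.1 tester [-0.1938  0.2621  0.3007] yerr -0.0 tilt [-0. -0.] F [1.  0.9 1.4] open -0.00023150918842223335
```

Emit:
move_arm:
  steps:
    - [[-0.71,-0.61,0,0,0,0,0],[-0.71,-0.61,0,0,0,0,0],[-0.71,-0.61,0,0,0,0,0],[-0.71,-0.61,0,0,0,0,0],[-0.71,-0.61,0,0,0,0,0],[0,0,0,0,0,0,0]]

```text
time_s: 1.85
tool_pos: [0.5811, -0.0148, 0.2995]
ee_rot: [0.13, 0.992, -0.0, -0.001]
wrist_force: [-0.8, 0.9, 0.3]
opening: 0.0002
finger_force: 0.0
```

```bash
python3 st.py; python3 - <<'E'
from h import *
from cell import imaging
import cv2
c=imaging.snapshot('side');im=cv2.cvtColor(c["color"],cv2.COLOR_RGB2BGR)[90:330,115:340]
cv2.imwrite("pics/c2.png",cv2.resize(im,None,fx=2.4,fy=2.4,interpolation=cv2.INTER_CUBIC))
for t in np.linspace(1.22,0,12): print(round(t,2),np.round(np.array(lid(t,.138,.008))+[0,.0145,0],4))
E
```

```text
1.85 tester [0.0203 0.0776 0.2995] yerr -0.005 tilt [-0.001 -0.   ] F [-0.8  0.9  0.3] open 0.00015761582963844752
1.22 [0.02   0.0606 0.3003]
1.11 [0.02   0.0462 0.2951]
1.0 [0.02   0.0325 0.2883]
0.89 [0.02   0.0196 0.2801]
0.78 [0.02   0.0076 0.2704]
0.67 [ 0.02   -0.0031  0.2595]
0.55 [ 0.02   -0.0126  0.2475]
0.44 [ 0.02   -0.0207  0.2345]
0.33 [ 0.02   -0.0273  0.2206]
0.22 [ 0.02   -0.0324  0.2062]
0.11 [ 0.02   -0.0358  0.1912]
0.0 [ 0.02   -0.0375  0.176 ]
```

View pics/c2.png

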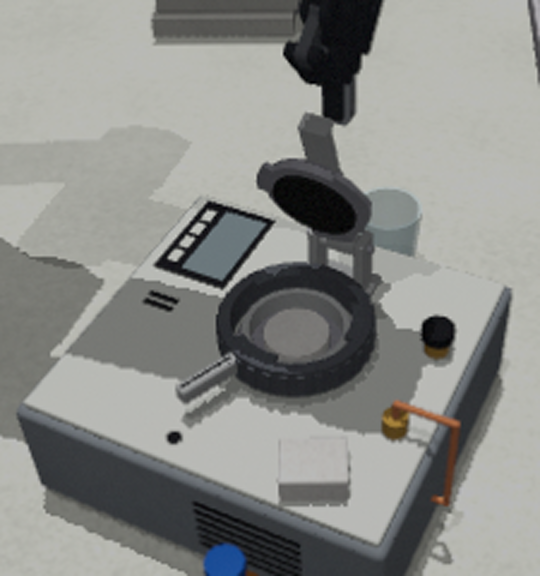

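The fingertip, at (338,120), is just left of the lid arm's outer face at (315,125), as planned. Next I'll push the lid down along its arc.

Emit:
move_arm:
  steps:
    - [[0,-0.25,0.13,0,0,0,0],[0,-0.21,0.07,0,0,0,0],[0,-0.41,0.23,0,0,0,0],[0,-0.36,0.32,0,0,0,0],[0,-0.29,0.41,0,0,0,0],[0,-0.2,0.44,0,0,0,0],[0,-0.1,0.3,0,0,0,0],[0,0,0,0,0,0,0]]

```text
time_s: 2.9
tool_pos: [0.5503, -0.1171, 0.1857]
ee_rot: [0.128, 0.992, 0.0, -0.002]
wrist_force: [-0.8, -0.1, -0.9]
opening: 0.0002
finger_force: 0.0
```

```bash
python3 st.py
```

```text
2.9 tester [ 0.0163 -0.0291  0.1857] yerr -0.001 tilt [-0.003  0.   ] F [-0.8 -0.1 -0.9] open 0.00015559295973688645
```

Emit:
move_arm:
  steps:
    - [[-0.05,-0.05,0.1,0,0,0,0],[0,0,0.07,0,0,0,0],[0,0,0.04,0,0,0,0],[0,0,0.03,0,0,0,0],[0,0,0,0,0,0,0]]

```text
time_s: 3.52
tool_pos: [0.5548, -0.1212, 0.1759]
ee_rot: [0.127, 0.992, -0.001, 0.001]
wrist_force: [-6.3, 1.5, 19.0]
opening: 0.0002
finger_force: 10.0
```

```bash
python3 st.py; python3 - <<'E'
from cell import imaging
import cv2
c=imaging.snapshot('side');im=cv2.cvtColor(c["color"],cv2.COLOR_RGB2BGR)[90:330,115:340]
cv2.imwrite("pics/c3.png",cv2.resize(im,None,fx=2.4,fy=2.4,interpolation=cv2.INTER_CUBIC))
E
```

```text
3.525 tester [ 0.0217 -0.032   0.1759] yerr -0.0 tilt [ 0.003 -0.002] F [-6.3  1.5 19. ] open 0.0002227860927243154
```

View pics/c3.png

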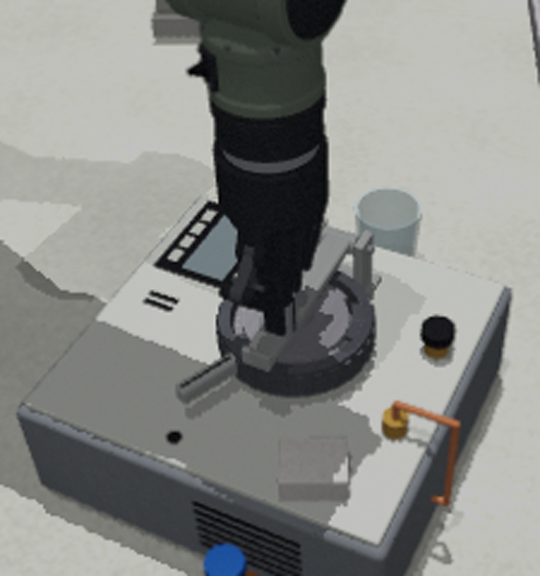

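The lid looks home: the arm lies flat across the ring and the tip presses 19 N at z = 0.176, the expected shut height. The lever, at about (205,378), hasn't moved. I'll lift off and turn the tool square to the lever.

Emit:
move_arm:
  steps:
    - [[0,0,-0.1,0,0,0,0],[0,0,-0.9,0,0,-0.94,0.4],[0,0,0,0,0,-1,0.4],[0,0,0,0,0,-1,0.4],[0,0,0,0,0,-1,0.4],[0,0,0,0,0,-1,0.4],[0,0,0,0,0,-1,0.4],[0,0,0,0,0,-1,0.4]]

```text
time_s: 4.58
tool_pos: [0.5543, -0.1206, 0.2323]
ee_rot: [-0.219, 0.976, 0.0, -0.0]
wrist_force: [-0.6, -0.8, -0.1]
opening: 0.034
finger_force: 0.0
```

Emit:
move_arm:
  steps:
    - [[0,0,0,0,0,-1,0.4],[0,0,0,0,0,-1,0.4],[0,0,0,0,0,-1,0.4],[0,0,0,0,0,-1,0.4],[0,0,0,0,0,-0.45,0.4],[0,0,0,0,0,0,0.4]]

```text
time_s: 5.32
tool_pos: [0.5543, -0.1206, 0.2323]
ee_rot: [-0.427, 0.904, 0.0, -0.0]
wrist_force: [0.1, 0.1, 0.1]
opening: 0.0339
finger_force: 0.0
```

```bash
cat >> st.py <<'E'
print('j',np.round(s['joint_pos'],2))
def to(q,r,z):
    w=T(p,lever(q,r,z))[0]; print('to',q,'units',((m.T@(w-np.array(s['tool_pos'])))/.06).round(3))
E
(cat st.py; echo "to(.083,.097,.105);to(.083,.097,.016)") | python3 -
python3 - <<'E'
from cell import imaging
from h import *
import cv2
c=imaging.snapshot('side');im=cv2.cvtColor(c["color"],cv2.COLOR_RGB2BGR)[90:330,115:340]
p=np.load('p.npy')
cv2.imwrite("pics/c4.png",cv2.resize(im,None,fx=3,fy=3,interpolation=cv2.INTER_CUBIC)[120:720])
for q in(0,.05,.083,.12): print(q,((proj(T(p,[lever(q,.064,.036),lever(q,.114,.036)]),c)-[115,90])*3-[0,120]).round(1).tolist())
E
```

```text
5.325 tester [ 0.0211 -0.0315  0.2323] yerr 1.138 tilt [-0.  0.] F [0.1 0.1 0.1] open 0.033855474888482145
j [-0.34  0.36 -0.14  1.07  0.   -1.23]
to 0.083 units [1.147 0.236 0.122]
to 0.083 units [1.147 0.236 1.606]
0 [[295.4, 329.1], [232.4, 374.2]]
0.05 [[292.0, 326.3], [226.5, 368.9]]
0.083 [[289.9, 324.4], [222.8, 365.2]]
0.12 [[287.6, 322.2], [218.9, 361.1]]
```

View pics/c4.png

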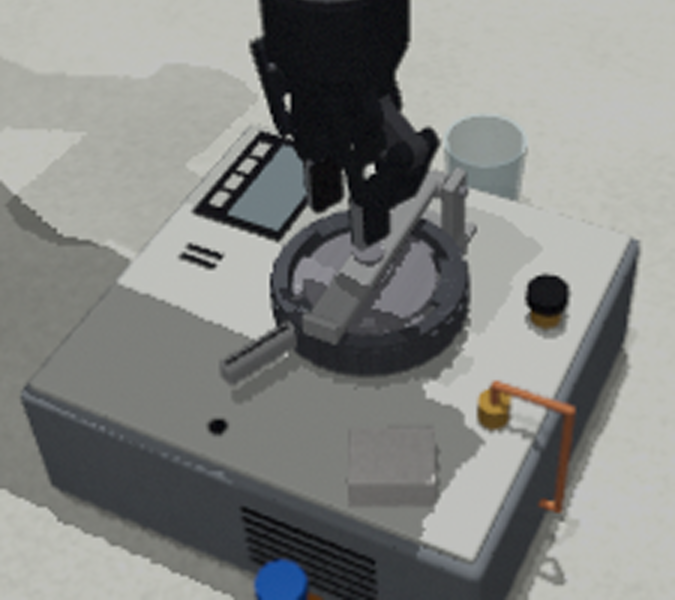

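The lid is shut and the lever tip is at (224,366), which gives a ring angle of about 0.08. I'll straddle the lever and grip it lightly.

Emit:
move_arm:
  steps:
    - [[0.57,0.12,0,0,0,0,0.4],[0.57,0.12,0,0,0,0,0.4],[0,0,0.4,0,0,0,0.4],[0,0,0.6,0,0,0,0.4],[0,0,0.6,0,0,0,0.4],[0,0,0,0,0,0,0.1],[0,0,0,0,0,0,0.1],[0,0,0,0,0,0,0.1]]
  newtons: 20

```text
time_s: 6.38
tool_pos: [0.4981, -0.1637, 0.1356]
ee_rot: [-0.428, 0.904, 0.002, -0.001]
wrist_force: [-3.3, 0.9, -16.2]
opening: 0.0115
finger_force: 22.5
```

```bash
(cat st.py; echo "to(.083,.097,.016)") | python3 -
```

```text
6.375 tester [-0.0224 -0.0873  0.1356] yerr 1.139 tilt [-0.004  0.002] F [ -3.3   0.9 -16.2] open 0.011528982774054824
j [-0.46  0.37 -0.4   0.81 -0.   -1.34]
to 0.083 units [-0.001 -0.032 -0.007]
```

The lever is gripped (opening 11.5 mm). I'll swing it round clockwise.

Emit:
move_arm:
  steps:
    - [[-0.008,0.161,0,0,0,1,0.1],[-0.008,0.161,0,0,0,1,0.1],[-0.008,0.161,0,0,0,1,0.1],[-0.008,0.161,0,0,0,1,0.1],[-0.008,0.161,0,0,0,1,0.1],[-0.008,0.161,0,0,0,1,0.1],[-0.008,0.161,0,0,0,1,0.1],[-0.008,0.161,0,0,0,1,0.1]]

```text
time_s: 7.38
tool_pos: [0.4618, -0.0973, 0.1356]
ee_rot: [-0.04, 0.999, 0.0, -0.003]
wrist_force: [-3.5, -1.0, -18.1]
opening: 0.0115
finger_force: 22.6
```

```bash
cat >> st.py <<'E'
t=np.array([c*d[0]+n*d[1]-.02,-n*d[0]+c*d[1]]);a=np.arctan2(t[1],t[0])%(2*np.pi)
print('q from pos',np.pi+np.radians(70)-a,'r',np.hypot(*t),'q from yaw',1.2217-(np.arctan2(m[1,1],m[0,1])-p[2]-np.pi/2))
E
python3 st.py
```

```text
7.375 tester [-0.0742 -0.0323  0.1356] yerr 0.335 tilt [-0.006 -0.   ] F [ -3.5  -1.  -18.1] open 0.01147123635206666
j [-0.36  0.28 -0.53  0.77 -0.   -0.44]
q from pos 0.8912012137084098 r 0.09964134043415074 q from yaw 0.8865513293889384
```

Emit:
move_arm:
  steps:
    - [[-0.01,0.161,0,0,0,1,0.1],[-0.01,0.161,0,0,0,1,0.1],[-0.01,0.161,0,0,0,1,0.1],[0,0.053,0,0,0,0.33,0.1],[0,0,0,0,0,0,0.1],[0,0,0,0,0,0,0.1]]

```text
time_s: 8.12
tool_pos: [0.4642, -0.0645, 0.1355]
ee_rot: [0.125, 0.992, 0.001, -0.003]
wrist_force: [-6.5, 2.7, -14.2]
opening: 0.0116
finger_force: 19.5
```

```bash
python3 st.py
```

```text
8.125 tester [-0.0803  0.      0.1355] yerr 0.006 tilt [-0.006  0.002] F [ -6.5   2.7 -14.2] open 0.011588164033477429
j [-0.3   0.28 -0.53  0.77  0.   -0.05]
q from pos 1.2221815492989618 r 0.10026642679002934 q from yaw 1.215978781755616
```

Both readings put the ring at 1.22. I'll release, back straight up and out, and check.

Emit:
move_arm:
  steps:
    - [[0,0,0,0,0,0,0.35],[0,0,0,0,0,0,0.35],[0,0,0,0,0,0,0.35],[0,0,-0.6,0,0,0,0.35],[0,0,-1,0,0,0,0.35],[0.3,0,-0.9,0,0,0,0.35],[0.6,0,-0.6,0,0,0,0.35],[0,0,0,0,0,0,0.35]]

```text
time_s: 9.12
tool_pos: [0.4158, -0.0526, 0.3261]
ee_rot: [0.125, 0.992, -0.001, 0.004]
wrist_force: [0.7, -0.0, -1.2]
opening: 0.03
finger_force: 0.0
```

```bash
python3 st.py; python3 - <<'E'
from cell import imaging
from h import *
import cv2
c=imaging.snapshot('side');im=cv2.cvtColor(c["color"],cv2.COLOR_RGB2BGR)[90:330,115:340]
p=np.load('p.npy')
cv2.imwrite("pics/c5.png",cv2.resize(im,None,fx=3,fy=3,interpolation=cv2.INTER_CUBIC)[120:720])
for q in(1.13,1.222,1.31): print(q,((proj(T(p,[lever(q,.064,.036),lever(q,.114,.036)]),c)-[115,90])*3-[0,120]).round(1).tolist())
print(((proj(T(p,[lid(0,.148,.008),lid(.05,.148,.008)]),c)-[115,90])*3-[0,120]).round(1).tolist())
E
```

```text
9.125 tester [-0.1301 -0.0007  0.3261] yerr 0.006 tilt [ 0.007 -0.002] F [ 0.7 -0.  -1.2] open 0.0300366467110212
j [-0.3   0.02 -0.32  1.22  0.   -0.05]
q from pos 1.2170096594958473 r 0.150085076622701 q from yaw 1.2160657171388598
1.13 [[278.4, 252.2], [209.2, 234.9]]
1.222 [[282.4, 246.3], [216.7, 224.7]]
1.31 [[286.9, 240.9], [225.0, 215.5]]
[[323.8, 320.1], [323.6, 311.0]]
```

View pics/c5.png

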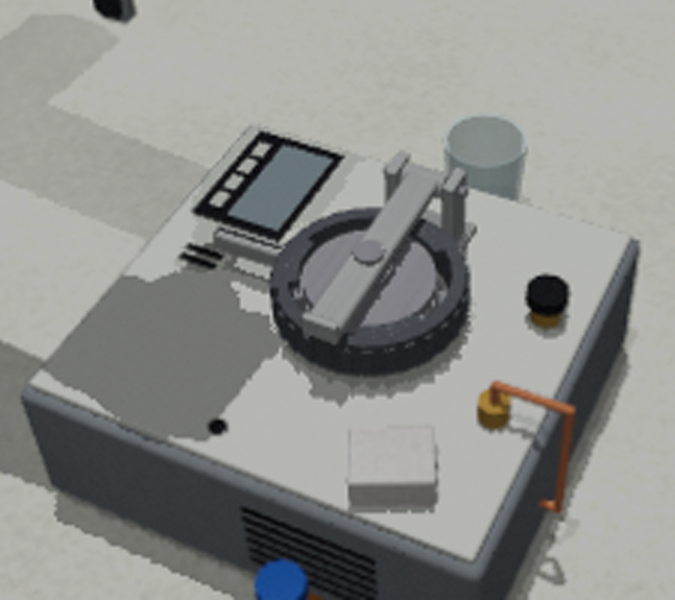

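The lid is shut, and the bystanders look unmoved. The lever lies around (217,235)–(280,248), so I'll zoom in there to check its angle.

```bash
python3 - <<'E'
from cell import imaging
from h import *
import cv2
c=imaging.snapshot('side');p=np.load('p.npy')
im=cv2.cvtColor(c["color"],cv2.COLOR_RGB2BGR)[190:240,165:225]
z=cv2.resize(im,None,fx=12,fy=12,interpolation=cv2.INTER_CUBIC)
for q,col in((1.132,(0,0,255)),(1.222,(0,255,0)),(1.312,(255,0,0))):
    u=((proj(T(p,[lever(q,.064,.036),lever(q,.114,.036)]),c)-[165,190]+.5)*12).astype(int)
    cv2.line(z,tuple(map(int,u[0])),tuple(map(int,u[1])),col,1)
cv2.imwrite("pics/c6.png",z)
E
```

```text
(no output)
```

View pics/c6.png

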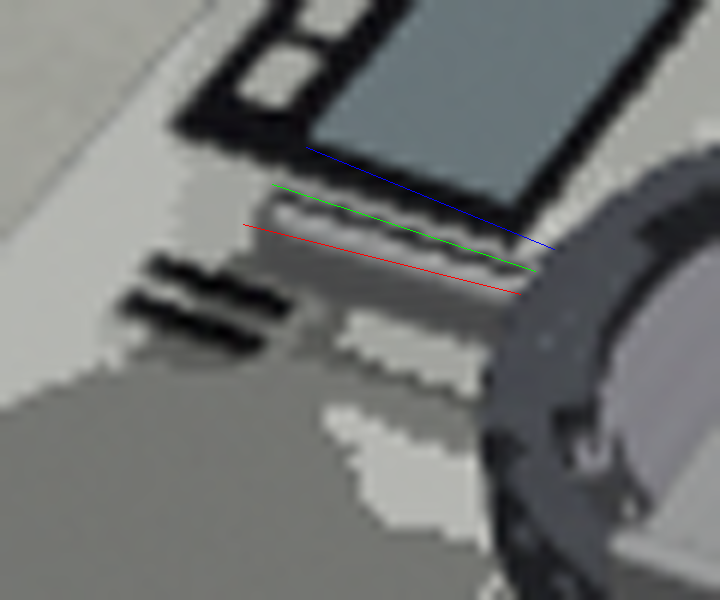

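```bash
python3 - <<'E'
from cell import imaging
from h import *
import cv2
c=imaging.snapshot('side');p=np.load('p.npy')
g=cv2.cvtColor(c["color"],cv2.COLOR_RGB2GRAY).astype(np.float32)
def I(P):
    u=proj(T(p,P),c).astype(np.float32);return cv2.remap(g,u[:,:1],u[:,1:],cv2.INTER_LINEAR).mean()
# lever line: angle with free lateral offset (calibration)
for off in(-.002,-.001,0,.001,.002):
    v=[(I([np.array(lever(q,r,.036))+[0,off,0] for r in np.linspace(.07,.11,30)]),q) for q in np.arange(1.1,1.31,.01)]
    print('lever',off,[round(float(x),2) for x in min(v)])
for off in(-.002,0,.002):
    v=[(sum(I([np.array([.02-r,s*.005,.12])+[0,off+(r-.131)*np.tan(dq),0] for r in np.linspace(.12,.142,20)]) for s in(-1,1)),dq) for dq in np.arange(-.2,.21,.02)]
    print('mark',off,[round(float(x),2) for x in min(v)])
E
```

```text
lever -0.002 [49.19, 1.3]
lever -0.001 [35.08, 1.3]
lever 0 [26.95, 1.3]
lever 0.001 [23.7, 1.3]
lever 0.002 [23.39, 1.29]
mark -0.002 [89.42, 0.1]
mark 0 [40.5, 0.02]
mark 0.002 [75.57, -0.04]
```

```bash
python3 - <<'E'
from cell import imaging
from h import *
import cv2
c=imaging.snapshot('side');p=np.load('p.npy')
g=cv2.cvtColor(c["color"],cv2.COLOR_RGB2GRAY).astype(np.float32)
def I(P):
    u=proj(T(p,P),c).astype(np.float32);return cv2.remap(g,u[:,:1],u[:,1:],cv2.INTER_LINEAR).mean()
for off in(-.003,-.002,-.001,0,.001):
    print(off,[(round(q,2),int(I([np.array(lever(q,r,.036))+[0,off,0] for r in np.linspace(.07,.108,30)]))) for q in np.arange(1.12,1.25,.01)])
E
```

```text
-0.003 [(np.float64(1.12), 78), (np.float64(1.13), 81), (np.float64(1.14), 88), (np.float64(1.15), 99), (np.float64(1.16), 112), (np.float64(1.17), 125), (np.float64(1.18), 136), (np.float64(1.19), 143), (np.float64(1.2), 141), (np.float64(1.21), 128), (np.float64(1.22), 105), (np.float64(1.23), 83), (np.float64(1.24), 77)]
-0.002 [(np.float64(1.12), 83), (np.float64(1.13), 90), (np.float64(1.14), 101), (np.float64(1.15), 113), (np.float64(1.16), 126), (np.float64(1.17), 137), (np.float64(1.18), 143), (np.float64(1.19), 140), (np.float64(1.2), 125), (np.float64(1.21), 101), (np.float64(1.22), 81), (np.float64(1.23), 77), (np.float64(1.24), 90)]
-0.001 [(np.float64(1.12), 91), (np.float64(1.13), 102), (np.float64(1.14), 115), (np.float64(1.15), 128), (np.float64(1.16), 138), (np.float64(1.17), 142), (np.float64(1.18), 138), (np.float64(1.19), 122), (np.float64(1.2), 98), (np.float64(1.21), 79), (np.float64(1.22), 77), (np.float64(1.23), 92), (np.float64(1.24), 112)]
0 [(np.float64(1.12), 104), (np.float64(1.13), 117), (np.float64(1.14), 129), (np.float64(1.15), 138), (np.float64(1.16), 142), (np.float64(1.17), 136), (np.float64(1.18), 119), (np.float64(1.19), 95), (np.float64(1.2), 78), (np.float64(1.21), 78), (np.float64(1.22), 95), (np.float64(1.23), 115), (np.float64(1.24), 121)]
0.001 [(np.float64(1.12), 118), (np.float64(1.13), 130), (np.float64(1.14), 138), (np.float64(1.15), 141), (np.float64(1.16), 134), (np.float64(1.17), 116), (np.float64(1.18), 93), (np.float64(1.19), 77), (np.float64(1.2), 80), (np.float64(1.21), 98), (np.float64(1.22), 117), (np.float64(1.23), 121), (np.float64(1.24), 108)]
```

The black line on the lever puts the ring at 1.19–1.23, well inside 1.132–1.312. I'll hand the job in.

```bash
python3 -c "
from cell import arm
print(arm.job_done())"
```

```text
the job is handed in; nothing more can be done
None
```

The job is handed in: the lid is shut, the lock ring is at about 1.21 rad (locked mark 1.222, tolerance 0.09), and the bottle, beaker and spare specimen look unmoved in the last picture; the hand-in did not return a verdict.

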